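# Bed the padlock in its cradle and load the oil brush

## Robot

A 6-joint arm with a two-finger parallel gripper is mounted at the origin on the work surface. World frame = base frame: x ahead of the robot, y to its left, z up, the work surface at z = 0. Lengths are in m, angles in degrees, forces in N, time in s.
With the tool pointing down it reaches from about 0.25 to 0.725 m from the base axis. Payload 9.7 kg.
Tool frame: the origin (TCP) lies midway between the tips of the shut fingers; the grasp point (between the pads) lies 19 mm behind it; z points along the fingers, y is the line along which they close (so a half turn about z gives the same grasp; the last joint's range is limited). The gripper opens to 85 mm and grips with 20 to 120 N. Pads are 22 mm wide; open, the fingers measure 114 mm over their backs; the gripper's body (76 mm by 85 mm) begins 54 mm behind the grasp point. The pads swing forward as they close: fully open they stand 13 mm farther back than shut.
Start: joints at [-64.458, 4.979, 10.078, 95.1, 0, 90], TCP at [0.237, -0.496, 0.231] pointing down, gripper open.
Joint ranges: [-179.16, 179.16], [-48.56, 103.87], [-65.8, 70.77], [-126.05, 130.52], [-82.76, 87.17], [-180, 180]. Speed limits (degrees/s): [127.2, 127.2, 147.25, 180, 180, 180].

## Interface

Orientations are given as [roll, pitch, yaw] about the fixed x, y, z axes, in that order (R = Rz(yaw) Ry(pitch) Rx(roll)).
In Python, from workcell import readout, imaging, bot, spotter gives the robot as it stands.
- The arm moves only by the shell command python3 -m jog 'ROWS' [FORCE]. ROWS is JSON, a list of rows, each an object with "rotation": the turn, a rotation vector about the world's x, y, z in degrees, a list of three; "translation": the shift along the world's x, y, z in mm, a list of three; "grip": the finger opening in mm, from 0 to 85.4. In form: [{"rotation": [wx, wy, wz], "translation": [dx, dy, dz], "grip": grip}, ...]. A call has 1 to 20 rows; each row is the pose to reach, as a shift and turn from the pose commanded when the call began; what a row does not reach only later rows make up. A row lasts 1/10 s, in which the tool goes at most 50 mm and 8.59 degrees, less where a joint would pass 70% of its speed; a pose out of reach is approached as far as the arm can. A call with a gripper value outside its range is refused whole. The fingers move at their own pace and stop on an object; FORCE is the grip in N (left out, the last holds). Time passes only in rows, so rows that repeat a pose let the fingers close. It gives the time, the measured TCP pose, the force, the opening and the grip force at its end, in the units of the state.
- readout.get_obs(): the state, without advancing time (a new reading comes with each control period).
- imaging.camera(name): name is "scene" or "top" or "wrist"; returns (picture, depth): 384x512x3 uint8, red, green, blue; 384x512 float32, m along the optical axis (not along the pixel's ray), 0 where there is no reading.
- imaging.camera_info(name): a dict with "vertical_fov" (degrees; the focal length in pixels is half the picture's height over the tangent of half this angle, whatever the lens; pixels are square), "cx", "cy" (the principal point, pixels), "extrinsics" (4x4, takes a point from camera to world coordinates); the wrist camera has in their place "tool_from_camera" (4x4, takes a point from camera to tool coordinates, whose origin is the TCP and whose axes are the flange's). Camera axes: x right, y down, z forward; pixel columns grow to the right and rows downward; lengths in m; the calibration is good to about 2 mm. A picture is of the moment at which its call begins: read the wrist's pose just before it. camera_info takes no time and is no camera call.
- bot.job_done(): hands the job in; it is judged then, once.
Trained networks look in the newest picture that a camera, given by its name, has taken for a name from the list of things; names that differ only in an ending like _2 or _b are one class to them, and where a whole thing is asked for, a point or a joint stands for the part that bears it (a point fixed in the world has none). Each returns a list of dicts, best first, with "confidence" (0 to 1); they miss things now and then, are a little off and sometimes report something else, mostly with a low value. They report only what shows in the picture. A call takes as long as a camera call. They do not tell look-alikes from the thing itself.
- spotter.spot_in(camera, target): "box" ([centre column, centre row, width, height] in pixels, round what is visible of it).
- spotter.mark_of(camera, target): "uv" ([column, row] in pixels: a listed point, or the origin of a listed thing).
The state is a dict: "time": time; "q": joint angles; "qd": joint speeds; "joint_efforts": joint torques, N m; "ee_pos": TCP position; "tcp_rot": TCP orientation; "wrist_force": force on the tool from outside, world axes, zero at the start; "torque": the same for the moment, N m; "opening": finger opening in m; "grasp_force": force on a finger pad.
Only numpy, scipy, OpenCV 4.12 (cv2) and the standard library are available. Lean on these libraries where they do the work, as an engineer would, in place of code of your own. Each camera call takes 0.05 s, during which the arm holds its last target. There are 200 camera calls.

## Task

Get the padlock ready for oiling: lay the upright padlock gently on its narrow side in the wooden cradle, whole body between the two leaning boards, base towards the end stop and shackle sticking out over the open end, and let go of it. Then dip the brush's bristle tip well inside the open steel pot and lay the brush back in both notches of its rest. Keep the pot standing where it is, do not drop the padlock, and leave the other hardware undisturbed.

Things in the scene. Friction and masses are not known exactly. Their poses are not given: they have to be found in the camera images.
- padlock: black padlock standing upright, shackle up. Body 32 thick (x) by 64 wide (y) by 52 high (z), steel shackle (9 mm rod, 45 wide over its legs) to 92.5 high, about 0.4 kg. Origin: centre of the underside; z points along the shackle, y along the body's width. Same shape turned half round about z. On its narrow side y is vertical.
- padlock_middle (a point): centre of the padlock's body, 26 mm above its underside (on the padlock's z)
- padlock_crown (a point): outermost point of the padlock's shackle, 92.5 mm from the underside
- cradle: fixed wooden cradle. Block 70 (x) by 80 (y) by 24 high; on it a channel along y, 36 wide at its floor, between two boards 64 long, 14 high, leaning out 15 degrees (43 between their tops, 60 over all). A stop 60 wide, 34 above the floor, closes the -y end (inner face at y = -32); the +y end is open and the shackle goes there. Origin: centre of the underside.
- cradle_floor (a point): centre of the cradle's channel floor, 24 mm above its underside; a padlock lying here has its middle 32 mm higher
- brush: round paint brush, 178 long, lying on its rest: wooden handle 14 diameter (y from -90 to +35), steel ferrule 18 diameter, dark bristles up to 22 diameter. Origin on the axis at mid length, y points to the bristles. About 60 g, balances near y = +8.
- brush_tip (a point): end of the bristles, on the brush axis 88 mm from its origin
- rest: plywood brush rest, fixed: base 60 (x) by 110 (y) by 8 high with two upright 90 degree V notches, 8 thick, at y = -45 and y = +30; open space between them. Origin: underside, below the brush's origin; y along the brush. The brush's axis lies 45 above the underside; the tops of the notches are at about 49.
- pot: open steel pot, empty, 78 mm outside diameter at the rim, 50 high, wall 3, loose (0.25 kg). Origin: centre of the underside
- pot_rim (a point): centre of the pot's mouth, at rim height
- hook_a: steel hook on a plate, about 110 long, lying flat, 15 high; origin under the plate's centre; leave alone
- hook_b: a second such steel hook; leave alone
- latch_plate: grey plastic latch plate 75 by 48 by 6 lying flat; origin under its centre; leave alone
- hinge: silver hinge lying open, 76 by 72, 10 high; origin under its centre; leave alone
- wooden_box: closed wooden box with a hook catch, 94 by 144 by 67 high; origin under its centre; leave alone
- screw_jar: closed glass jar 68 diameter, 85 high; origin under its centre; leave alone
- driver: screwdriver 190 long lying flat; leave alone
There are look-alikes about, which are no part of the job. There is more than one size of the brush; the job needs the largest.

How it is judged (in metres and radians):
On the way, in this order (a step that is already met when the one before it is completed fails the run):
1. the padlock lies on its narrow side in the cradle's channel, shackle over the open end, let go and at rest (x of padlock_middle in the frame of cradle between -0.008 and 0.008 m and y of padlock_middle in the frame of cradle between -0.012 and 0.012 m and z of padlock_middle in the frame of cradle between 0.05 and 0.062 m and (angle between padlock's own y axis and vertical below 0.12 rad or angle between padlock's own y axis and vertical above 3.02 rad) and angle between the z axis of padlock and the y axis of cradle, either way round below 0.15 rad and y of padlock_crown in the frame of cradle above 0.04 m and contact force between the fingers and padlock below 0.1 N and linear speed of padlock below 0.03 m/s), for 0.3 s.
2. the brush, held in the gripper, has its tip inside the pot, at least 12 mm below the rim (z of brush_tip in the frame of pot below 0.038 m and horizontal distance between brush_tip and pot_rim below 0.035 m and contact force between the fingers and brush above 0.3 N and angle between pot's own z axis and vertical below 0.1 rad), for 0.15 s.
At the end, for the whole second after the job is handed in: Padlock on its narrow side in the channel: middle within 8 mm across, 12 mm along, 6 mm in height; upright to 0.12 rad, in line to 0.15 rad, shackle over the open end. Brush in its rest: within 10 mm across, 25 along, 8 in height, 0.12 rad. Both released, still; pot upright to 0.1 rad (all of step 1 and x of brush in the frame of rest between -0.01 and 0.01 m and y of brush in the frame of rest between -0.025 and 0.025 m and z of brush in the frame of rest between 0.038 and 0.053 m and angle between the y axis of brush and the y axis of rest, either way round below 0.12 rad and contact force between the fingers and brush below 0.1 N and linear speed of brush below 0.03 m/s and angle between pot's own z axis and vertical below 0.1 rad); the robot touches nothing.
It fails at once if the padlock is dropped: falling faster than 0.6 m/s out of the gripper (linear speed of padlock above 0.6 m/s and contact force between the fingers and padlock below 0.1 N).
It fails at once if the pot is tipped more than 0.35 rad or shoved more than 30 mm (angle between pot's own z axis and vertical above 0.35 rad or distance of pot from where it was at the start of the episode above 0.03 m).
It fails at once if other hardware is moved more than 30 mm (distance of any of hook_a, hook_b, latch_plate, hinge, wooden_box, screw_jar, driver from where it was at the start of the episode above 0.03 m).
It also fails if it takes over 67 s, if anything falls off the work surface, if the arm or the gripper's body presses on something with over 40 N, if the wrist force passes 120 N, or if a joint passes its speed limit or range.

## Working session

There is one attempt and no reset: what is moved stays moved. The work goes in short steps, Python scripts to look and compute and a shell command to move; the robot and the scene stay as the last step left them, time stands still between calls to the robot, and variables do not carry over. Pictures are saved under pics/ and viewed, at most 10 in all, crops included, and the job is handed in when it is done.

```bash
mkdir -p pics
cat > h.py <<'E'
import numpy as np, cv2
from workcell import readout, imaging, bot, spotter
from scipy.spatial.transform import Rotation as R
def K(n):
    i=imaging.camera_info(n); return 192/np.tan(np.radians(i["vertical_fov"])/2),i["cx"],i["cy"],i
def ext(n,obs=None):
    i=imaging.camera_info(n)
    if "extrinsics" in i: return np.array(i["extrinsics"])
    T=np.eye(4);T[:3,:3]=R.from_euler('xyz',obs["tcp_rot"],degrees=True).as_matrix();T[:3,3]=obs["ee_pos"]
    return T@np.array(i["tool_from_camera"])
def shot(n):
    o=readout.get_obs(); p,d=imaging.camera(n); return p,d,ext(n,o)
def cloud(n,d,T):
    f,cx,cy,_=K(n); v,u=np.mgrid[0:384,0:512]
    P=np.stack([(u-cx)/f*d,(v-cy)/f*d,d],-1); return P@T[:3,:3].T+T[:3,3]
def px(n,u,v,T,z):
    f,cx,cy,_=K(n); r=T[:3,:3]@np.array([(u-cx)/f,(v-cy)/f,1]); return T[:3,3]+r*(z-T[2,3])/r[2]
def save(p,name,s=1): cv2.imwrite('pics/'+name,cv2.resize(p[...,::-1],None,fx=s,fy=s,interpolation=cv2.INTER_CUBIC))
E
python3 - <<'E'
from h import *
o=readout.get_obs(); print({k:np.round(v,3) for k,v in o.items()})
for n in ["top","scene"]:
    p,d,T=shot(n); np.savez(n+'.npz',p=p,d=d,T=T); save(p,n+'1.png',1.5); print(n,K(n)[:3],T.round(3).tolist(),(d>0).mean())
    for t in ["padlock","cradle","brush","rest","pot","brush_tip","cradle_floor"]:
        print(t,[(np.round(m["uv"]).tolist(),round(m["confidence"],2)) for m in spotter.mark_of(n,t)][:4])
print(imaging.camera_info("wrist"))
E
```

```text
{'time': np.float64(0.0), 'q': array([-64.459,   5.011,  10.036,  95.1  ,   0.   ,  90.001]), 'qd': array([ 0.124, -0.002, -0.004,  0.131,  0.07 ,  0.163]), 'joint_efforts': array([-0.000e+00, -5.204e+01,  4.648e+01,  1.700e-02, -0.000e+00,
       -0.000e+00]), 'ee_pos': array([ 0.237, -0.496,  0.231]), 'tcp_rot': array([-179.925,   -0.   ,   25.54 ]), 'wrist_force': array([-0.241, -0.123, -0.477]), 'torque': array([-0.03 , -0.028,  0.042]), 'grasp_force': np.float64(0.0), 'opening': np.float64(0.085)}
top (np.float64(456.3019048876569), 254.46242175977295, 185.09785017932222) [[0.013, -0.992, 0.124, 0.404], [-1.0, -0.013, 0.001, 0.022], [0.001, -0.124, -0.992, 1.722], [0.0, 0.0, 0.0, 1.0]] 0.9961344401041666
padlock [([202.0, 216.0], 0.68)]
cradle [([214.0, 177.0], 0.8)]
brush [([314.0, 182.0], 0.75), ([327.0, 147.0], 0.55), ([278.0, 157.0], 0.54)]
rest [([312.0, 180.0], 0.79)]
pot [([368.0, 235.0], 0.29)]
brush_tip [([287.0, 176.0], 0.56), ([290.0, 168.0], 0.49), ([325.0, 160.0], 0.48)]
cradle_floor [([215.0, 178.0], 0.9)]
scene (np.float64(405.72320428997784), 253.5450622352895, 1
[... 274 characters left out ...]
 ([236.0, 257.0], 0.53), ([162.0, 190.0], 0.4)]
rest [([178.0, 234.0], 0.66)]
pot [([162.0, 205.0], 0.59), ([413.0, 199.0], 0.3)]
brush_tip [([209.0, 221.0], 0.81), ([164.0, 254.0], 0.58), ([221.0, 238.0], 0.49)]
cradle_floor [([318.0, 212.0], 0.79)]
{'vertical_fov': 65.05970435236202, 'cx': 252.57834102088387, 'cy': 192.53690217875976, 'tool_from_camera': array([[ 2.69934635e-04, -9.58248249e-01, -2.85937443e-01,
         7.22431355e-02],
       [ 9.99999782e-01,  4.31020513e-04, -5.00424406e-04,
        -2.95238344e-04],
       [ 6.02775714e-04, -2.85937245e-01,  9.58248156e-01,
        -1.41983635e-01],
       [ 0.00000000e+00,  0.00000000e+00,  0.00000000e+00,
         1.00000000e+00]])}
```

View pics/top1.png

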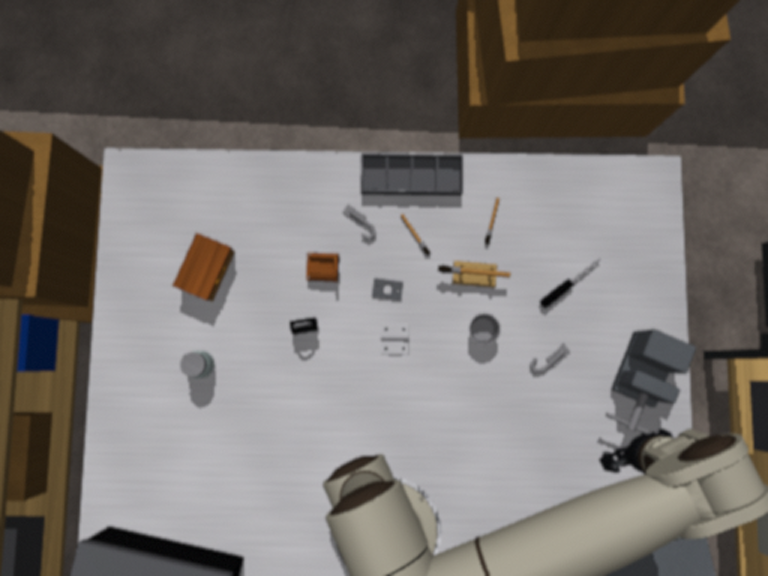

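View pics/scene1.png

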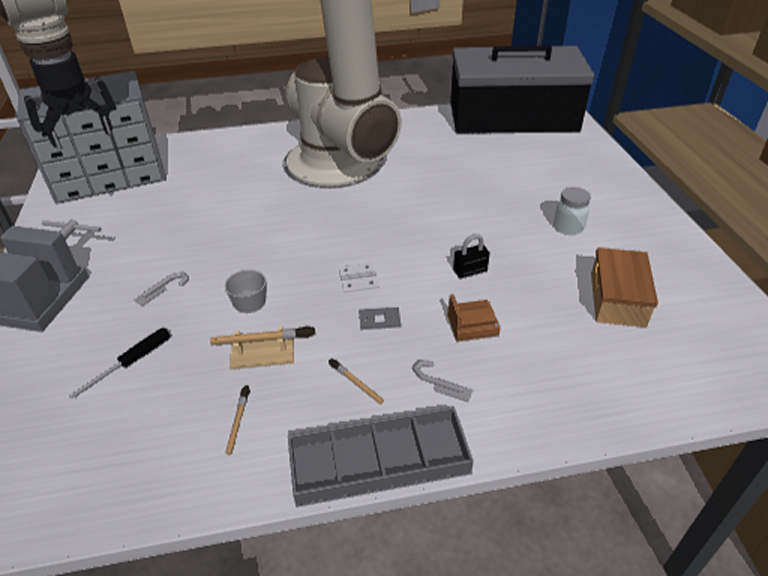

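The top view shows the padlock at (202,217), the cradle at (215,178), the brush on its rest at (314,181) and the pot at (322,218). Two smaller loose brushes lie at (277,157) and (328,148), in native pixels. The brush lying on the rest is the longest, so it fits the description. I'll fix the rough positions and then look closer with the wrist camera.

Run:
```python
from h import *
z=np.load('top.npz');P=cloud("top",z['d'],z['T'])
for n,u,v,r in [("padlock",202,217,14),("cradle",215,178,14),("rest",316,182,26),("pot",322,218,14)]:
    q=P[v-r:v+r,u-r:u+r].reshape(-1,3); q=q[(q[:,2]>0.015)&(q[:,2]<.15)]
    print(n,q.mean(0).round(3),q.min(0).round(3),q.max(0).round(3))
f,cx,cy,_=K("top");B=z['p'][110:260,180:380];save(B,'t.png',3.5)
```

```text
padlock [0.491 0.212 0.056] [0.473 0.181 0.017] [0.512 0.247 0.1  ]
cradle [0.64  0.173 0.029] [0.606 0.133 0.015] [0.676 0.213 0.064]
rest [ 0.634 -0.199  0.047] [ 0.612 -0.291  0.015] [ 0.727 -0.116  0.063]
pot [ 0.493 -0.239  0.039] [ 0.454 -0.268  0.015] [ 0.528 -0.193  0.056]
```

```bash
python3 -m jog '[{"rotation":[0,0,-8],"translation":[20,40,20],"grip":85},{"rotation":[0,0,-25.5],"translation":[370,686,70],"grip":85},{"rotation":[0,0,-25.5],"translation":[370,686,70],"grip":85},{"rotation":[0,0,-25.5],"translation":[370,686,70],"grip":85},{"rotation":[0,0,-25.5],"translation":[370,686,70],"grip":85},{"rotation":[0,0,-25.5],"translation":[370,686,70],"grip":85},{"rotation":[0,0,-25.5],"translation":[370,686,70],"grip":85},{"rotation":[0,0,-25.5],"translation":[370,686,70],"grip":85},{"rotation":[0,0,-25.5],"translation":[370,686,70],"grip":85},{"rotation":[0,0,-25.5],"translation":[370,686,70],"grip":85},{"rotation":[0,0,-25.5],"translation":[370,686,70],"grip":85},{"rotation":[0,0,-25.5],"translation":[370,686,70],"grip":85},{"rotation":[0,0,-25.5],"translation":[370,686,70],"grip":85},{"rotation":[0,0,-25.5],"translation":[370,686,70],"grip":85},{"rotation":[0,0,-25.5],"translation":[370,686,70],"grip":85},{"rotation":[0,0,-25.5],"translation":[370,686,70],"grip":85},{"rotation":[0,0,-25.5],"translation":[370,686,70],"grip":85},{"rotation":[0,0,-25.5],"translation":[370,686,70],"grip":85},{"rotation":[0,0,-25.5],"translation":[370,686,70],"grip":85},{"rotation":[0,0,-25.5],"translation":[370,686,70],"grip":85}]'
python3 - <<'E'
from h import *
print(readout.get_obs()['q'].round(1))
p,d,T=shot("wrist"); np.savez('w1.npz',p=p,d=d,T=T); save(p,'w1.png',1.5)
for t in ["padlock","padlock_crown","padlock_middle","cradle","cradle_floor"]: print(t,[(np.round(m["uv"],1).tolist(),round(m["confidence"],2)) for m in spotter.mark_of("wrist",t)])
E
```

```text
time: 2.8
ee_pos: [0.6135, 0.0625, 0.3008]
tcp_rot: [-177.9, 0.1, 4.9]
wrist_force: [-0.4, -0.8, 0.1]
opening: 0.0847
grasp_force: 0.0
[  4.8  17.4  32.4 105.1   2.1 179.9]
padlock [([156.6, 217.8], 0.75)]
padlock_crown [([133.7, 241.6], 0.57)]
padlock_middle [([154.8, 225.7], 0.62)]
cradle [([186.2, 126.7], 0.73)]
cradle_floor [([181.8, 130.4], 0.8)]
```

View pics/w1.png

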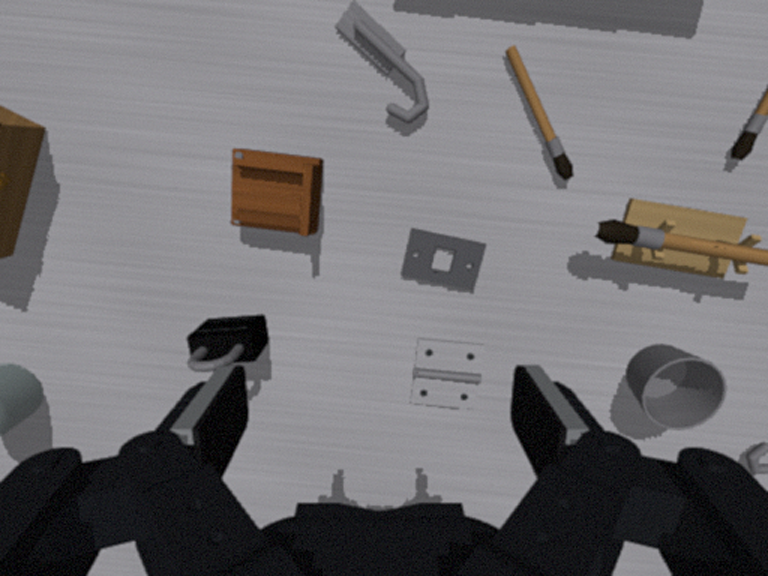

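The padlock stands at about (153,225) native pixels in the wrist view. The cradle is at (185,128), with its stop on the right (-y) and its open end on the left (+y). Joint 6 is at its limit, so I'll turn to yaw 90, which also gives a second view.

```bash
python3 -m jog '[{"rotation":[0,0,8.5],"translation":[-5,15,0],"grip":85},{"rotation":[0,0,17],"translation":[-10,35,0],"grip":85},{"rotation":[0,0,25.5],"translation":[-15,55,0],"grip":85},{"rotation":[0,0,34],"translation":[-20,75,0],"grip":85},{"rotation":[0,0,42.5],"translation":[-25,95,0],"grip":85},{"rotation":[0,0,51],"translation":[-30,115,0],"grip":85},{"rotation":[0,0,59.5],"translation":[-35,135,0],"grip":85},{"rotation":[0,0,68],"translation":[-40,155,0],"grip":85},{"rotation":[0,0,76.5],"translation":[-45,175,0],"grip":85},{"rotation":[0,0,85],"translation":[-48,187,0],"grip":85},{"rotation":[0,0,85],"translation":[-48,187,0],"grip":85},{"rotation":[0,0,85],"translation":[-48,187,0],"grip":85},{"rotation":[0,0,85],"translation":[-48,187,0],"grip":85},{"rotation":[0,0,85],"translation":[-48,187,0],"grip":85}]'
cat > m.py <<'E'
from h import *
def rect(P,m,c,r,z0,z1,tag):
    q=P[(np.hypot(P[...,0]-c[0],P[...,1]-c[1])<r)&(P[...,2]>z0)&(P[...,2]<z1)]
    b=cv2.minAreaRect((q[:,:2]*1000).astype(np.float32)); print(tag,len(q),np.round(b[0],1),np.round(b[1],1),round(b[2],1),'zmed',np.median(q[:,2]).round(4))
def rep(f):
    z=np.load(f);P=cloud("wrist",z['d'],z['T'])
    t=P[(abs(P[...,2])<.012)]; print(f,'table',np.median(t[:,2]).round(4))
    rect(P,0,(.49,.21),.06,.045,.058,'lock top'); rect(P,0,(.49,.21),.06,.08,.11,'shackle'); rect(P,0,(.49,.21),.06,.012,.058,'lock all')
    rect(P,0,(.64,.175),.06,.05,.066,'stop'); rect(P,0,(.64,.175),.06,.015,.028,'block'); rect(P,0,(.64,.175),.06,.032,.045,'boards');rect(P,0,(.64,.175),.06,.015,.07,'cradle')
E
python3 - <<'E'
from h import *
print(readout.get_obs()['q'].round(1))
p,d,T=shot("wrist"); np.savez('w2.npz',p=p,d=d,T=T); save(p,'w2.png',1.5)
import m; m.rep('w1.npz'); m.rep('w2.npz')
E
```

```text
time: 4.5
ee_pos: [0.5656, 0.2487, 0.301]
tcp_rot: [-177.9, 0.1, 89.7]
wrist_force: [0.6, -0.4, 0.1]
opening: 0.0847
grasp_force: 0.0
[ 23.4  19.9  35.5 107.6   0.8 113.6]
w1.npz table -0.0005
lock top 749 [494.1 214. ] [31.6 64. ] 9.9 zmed 0.0513
shackle 175 [493.6 213.8] [ 9.  36.9] 10.1 zmed 0.0883
lock all 1194 [494.2 213.9] [31.8 64.3] 9.5 zmed 0.0503
stop 336 [641.2 137. ] [ 8.4 60. ] 88.5 zmed 0.0572
block 1958 [642.2 173.1] [80.7 70.1] 88.3 zmed 0.0234
boards 567 [643.2 169.1] [72.4 58.4] 88.0 zmed 0.036
cradle 2992 [642.2 173.1] [80.7 70.1] 88.3 zmed 0.0241
w2.npz table -0.0006
lock top 792 [493.3 214.1] [32.  64.9] 10.1 zmed 0.0512
shackle 203 [493.4 215.1] [ 9.2 38. ] 13.0 zmed 0.0884
lock all 1056 [493.5 214.2] [32.4 65. ] 10.1 zmed 0.0507
stop 313 [640.8 137.5] [ 9.  59.4] 88.5 zmed 0.0568
block 1893 [642.2 174.1] [79.2 70.1] 88.2 zmed 0.0233
boards 583 [641.  170.6] [60.  70.5] 0.0 zmed 0.036
cradle 2971 [642.1 173.3] [80.8 70.2] 88.3 zmed 0.024
```

View pics/w2.png

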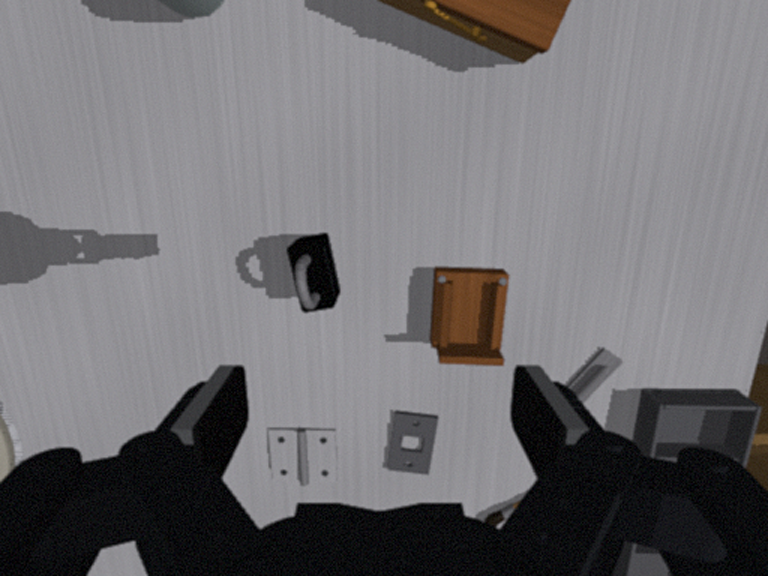

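The cradle and the upright padlock measure the same from both views. The padlock's centre is (0.494,0.214), yawed +10°. The cradle's centre is (0.642,0.173), yawed −1.7°, with the stop towards −y. I'll grasp with the tool tilted 55°, so a 90° turn about the padlock's x axis leaves it tilted the other way.

```bash
cat >> h.py <<'E'
def go(pos,Rt,o=None,tag=''):
    o=o or readout.get_obs(); Rc=R.from_euler('xyz',o["tcp_rot"],degrees=True)
    rv=(R.from_matrix(Rt)*Rc.inv()).as_rotvec(degrees=True)
    print(tag,'rot',rv.round(1),'|',np.linalg.norm(rv).round(1),'trans',(1000*(np.array(pos)-o["ee_pos"])).round(1))
def frame(yaw,b,s=1):  # tool: dir in (y,z) plane of a frame at yaw; b=tilt from down towards +y; tool y = s*x axis
    Z=R.from_euler('z',yaw,degrees=True).as_matrix(); d=np.array([0,np.sin(np.radians(b)),-np.cos(np.radians(b))]); y=np.array([s,0,0.])
    return Z@np.stack([np.cross(y,d),y,d],1)
E
python3 - <<'E'
from h import *
G=frame(10,55); g=np.array([.4906,.2313,.021])
go(g-.1*G[:,2],G,tag='pre'); go(g,G,tag='grasp')
E
```

```text
pre rot [55.1  2.8  8.4] | 55.8 trans [ -60.8  -98.1 -222.6]
grasp rot [55.1  2.8  8.4] | 55.8 trans [ -75.   -17.5 -280. ]
```

```bash
python3 -m jog '[{"rotation":[7.9,0.4,1.2],"translation":[-10,-15,-25],"grip":85},{"rotation":[15.8,0.8,2.4],"translation":[-20,-30,-50],"grip":85},{"rotation":[23.6,1.2,3.6],"translation":[-30,-45,-75],"grip":85},{"rotation":[31.5,1.6,4.8],"translation":[-40,-60,-100],"grip":85},{"rotation":[39.4,2,6],"translation":[-50,-75,-130],"grip":85},{"rotation":[47.2,2.4,7.2],"translation":[-58,-90,-160],"grip":85},{"rotation":[55.1,2.8,8.4],"translation":[-61,-98,-190],"grip":85},{"rotation":[55.1,2.8,8.4],"translation":[-61,-98,-222],"grip":85},{"rotation":[55.1,2.8,8.4],"translation":[-61,-98,-222],"grip":85},{"rotation":[55.1,2.8,8.4],"translation":[-61,-98,-222],"grip":85},{"rotation":[55.1,2.8,8.4],"translation":[-61,-98,-222],"grip":85}]'
python3 - <<'E'
from h import *
o=readout.get_obs();print(o['q'].round(1))
G=frame(10,55); g=np.array([.4906,.2313,.021])
go(g,G,tag='grasp')
p,d,T=shot("wrist"); np.savez('w3.npz',p=p,d=d,T=T); save(p,'w3.png',1)
P=cloud("wrist",d,T); import m; m.rect(P,0,(.49,.21),.06,.045,.058,'lock top'); m.rect(P,0,(.49,.21),.06,.012,.058,'lock all')
E
```

```text
time: 5.65
ee_pos: [0.5054, 0.1518, 0.0814]
tcp_rot: [179.5, -54.9, 100.5]
wrist_force: [0.3, 0.1, 0.8]
opening: 0.0849
grasp_force: 0.0
[-8.1 17.  -7.7 89.1 51.1 60.1]
grasp rot [ 0.   0.3 -0.1] | 0.3 trans [-14.8  79.5 -60.4]
lock top 2446 [493.3 213.2] [32.1 64.3] 10.4 zmed 0.0513
lock all 3412 [493.3 213.2] [32.1 64.3] 10.4 zmed 0.0509
```

View pics/w3.png

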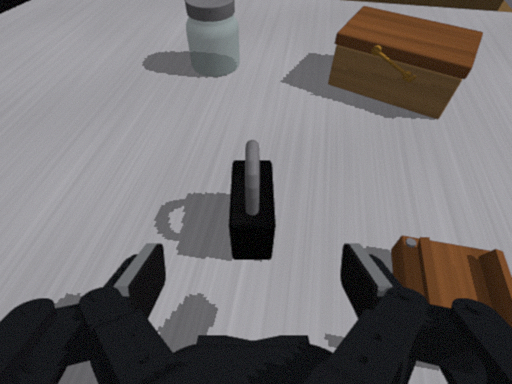

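The padlock at (252,210) is centred between the fingers, and the cradle at (450,300) is clear. I'll advance and grip.

```bash
python3 -m jog '[{"rotation":[0,0,0],"translation":[-4,20,-15],"grip":85},{"rotation":[0,0,0],"translation":[-7,40,-30],"grip":85},{"rotation":[0,0,0],"translation":[-11,60,-45],"grip":85},{"rotation":[0,0,0],"translation":[-15,79,-60],"grip":85},{"rotation":[0,0,0],"translation":[-15,79,-60],"grip":60},{"rotation":[0,0,0],"translation":[-15,79,-60],"grip":40},{"rotation":[0,0,0],"translation":[-15,79,-60],"grip":20},{"rotation":[0,0,0],"translation":[-15,79,-60],"grip":20},{"rotation":[0,0,0],"translation":[-15,79,-60],"grip":20},{"rotation":[0,0,0],"translation":[-15,79,-60],"grip":20},{"rotation":[0,0,0],"translation":[-15,79,-60],"grip":20},{"rotation":[0,0,0],"translation":[-15,79,-60],"grip":20}]' 60
python3 - <<'E'
from h import *
o=readout.get_obs()
p,d,T=shot("wrist"); P=cloud("wrist",d,T); import m; m.rect(P,0,(.49,.21),.06,.045,.058,'lock top')
G=R.from_euler('xyz',o["tcp_rot"],degrees=True).as_matrix(); c=np.array(o['ee_pos'])
C=np.array([.4935,.2138,.026]); print('lock mid in tool mm',(G.T@(C-c)*1000).round(1))
# target: lock yaw-10 -> cradle, rotate -90 about x
Zl=R.from_euler('z',10,degrees=True); Zc=R.from_euler('z',-1.7,degrees=True)
D=Zc*R.from_euler('x',-90,degrees=True)*Zl.inv(); Rt=D.as_matrix()@G
mid=np.array([.6422,.1733,.056]); rel=D.as_matrix()@(c-C)
for k in (0,.08): go(mid+rel+[0,0,k],Rt,o,f'up{k}')
E
```

```text
time: 6.9
ee_pos: [0.4905, 0.23, 0.0202]
tcp_rot: [179.7, -55.0, 100.2]
wrist_force: [-0.6, -3.8, 7.7]
opening: 0.0315
grasp_force: 60.4
lock top 15582 [491.6 207. ] [100.  78.] 12.4 zmed 0.0513
lock mid in tool mm [ -4.7   0.2 -16.9]
up0 rot [-89.9  -6.5  -9.2] | 90.6 trans [151.4 -62.6  19.3]
up0.08 rot [-89.9  -6.5  -9.2] | 90.6 trans [151.4 -62.6  99.3]
```

```bash
python3 -m jog '[{"rotation":[0,0,0],"translation":[0,0,15],"grip":20},{"rotation":[0,0,0],"translation":[0,0,45],"grip":20},{"rotation":[0,0,0],"translation":[0,0,80],"grip":20},{"rotation":[-8.2,-0.6,-0.8],"translation":[14,-6,100],"grip":20},{"rotation":[-16.3,-1.2,-1.7],"translation":[27,-11,110],"grip":20},{"rotation":[-24.5,-1.8,-2.5],"translation":[41,-17,110],"grip":20},{"rotation":[-32.7,-2.4,-3.3],"translation":[55,-23,110],"grip":20},{"rotation":[-40.9,-3,-4.2],"translation":[69,-28,110],"grip":20},{"rotation":[-49,-3.5,-5],"translation":[83,-34,110],"grip":20},{"rotation":[-57.2,-4.1,-5.9],"translation":[96,-40,110],"grip":20},{"rotation":[-65.4,-4.7,-6.7],"translation":[110,-46,110],"grip":20},{"rotation":[-73.6,-5.3,-7.5],"translation":[124,-51,110],"grip":20},{"rotation":[-81.7,-5.9,-8.4],"translation":[138,-57,110],"grip":20},{"rotation":[-89.9,-6.5,-9.2],"translation":[151,-63,100],"grip":20},{"rotation":[-89.9,-6.5,-9.2],"translation":[151,-63,100],"grip":20},{"rotation":[-89.9,-6.5,-9.2],"translation":[151,-63,100],"grip":20},{"rotation":[-89.9,-6.5,-9.2],"translation":[151,-63,100],"grip":20}]' 60
python3 - <<'E'
from h import *
o=readout.get_obs(); print(o['q'].round(1),np.array(o['tcp_rot']).round(2))
G=R.from_euler('xyz',o["tcp_rot"],degrees=True).as_matrix(); c=np.array(o['ee_pos'])
print('expected mid',(c+G@np.array([-4.7,.2,-16.9])/1000).round(4))
# lock axes in world
G0=R.from_euler('xyz',[179.7,-55.0,100.2],degrees=True); Z=(R.from_matrix(G)*G0.inv()*R.from_euler('z',10,degrees=True)).as_matrix(); print(Z.round(3))
p,d,T=shot("wrist"); np.savez('w4.npz',p=p,d=d,T=T); a=p.copy()
p2,d2,T2=shot("scene"); np.savez('s4.npz',p=p2,d=d2,T=T2)
save(np.hstack([cv2.resize(a,(400,300)),cv2.resize(p2[130:250,240:400],(400,300),interpolation=cv2.INTER_CUBIC)]),'c4.png')
E
```

```text
time: 8.65
ee_pos: [0.6405, 0.1671, 0.121]
tcp_rot: [180.0, 34.8, 88.3]
wrist_force: [0.4, 0.2, -2.8]
opening: 0.0315
grasp_force: 60.2
[ 27.1  36.6  32.  103.9 -30.  123.8] [179.97  34.82  88.29]
expected mid [0.6408 0.1729 0.1376]
[[ 0.999 -0.     0.033]
 [-0.033  0.003  0.999]
 [-0.    -1.     0.003]]
```

View pics/c4.png

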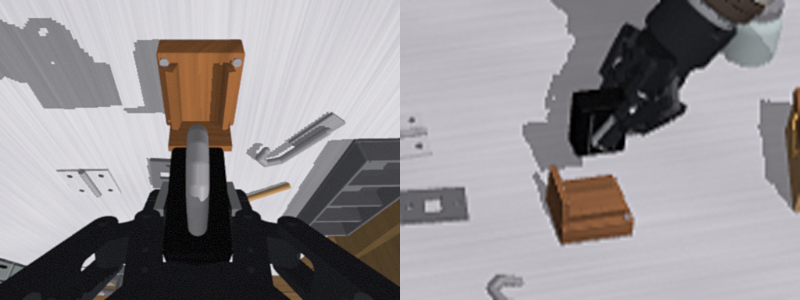

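The padlock is held with its shackle towards +y, above the cradle (crop (200,80) in the left view). The stop is on the far −y side. Before lowering, I'll check how it sits in the grip from the depth.

Run:
```python
from h import *
import m
for f,n in (('w4','wrist'),('s4','scene')):
    z=np.load(f+'.npz');P=cloud(n,z['d'],z['T'])
    k=(abs(P[...,0]-.641)<.014)&(abs(P[...,1]-.173)<.08)&(P[...,2]>.09)&(P[...,2]<.18); q=P[k]
    print(n,len(q)); 
    h,e=np.histogram(q[:,2],np.arange(.09,.18,.004)); print('z',dict(zip((e[:-1]*1000).astype(int).tolist(),h.tolist())))
    h,e=np.histogram(q[:,1],np.arange(.09,.26,.005)); print('y',dict(zip((e[:-1]*1000).astype(int).tolist(),h.tolist())))
z=np.load('w4.npz');P=cloud('wrist',z['d'],z['T'])
q=P[(abs(P[...,0]-.641)<.02)&(abs(P[...,1]-.173)<.024)&(P[...,2]>.1)&(P[...,2]<.112)]
A=np.c_[q[:,:2]-q[:,:2].mean(0),np.ones(len(q))];print('under face plane',np.linalg.lstsq(A,q[:,2],rcond=None)[0].round(4),q.min(0).round(4),q.max(0).round(4))
q=P[(abs(P[...,0]-.641)<.03)&(abs(P[...,2]-.138)<.04)&(P[...,1]>.225)&(P[...,1]<.27)]; print('shackle',q.min(0).round(4),q.max(0).round(4))
```

```text
wrist 13496
z {90: 0, 94: 0, 98: 0, 102: 28, 106: 188, 110: 214, 114: 238, 118: 253, 122: 342, 126: 414, 130: 513, 134: 600, 138: 709, 142: 819, 146: 941, 150: 1111, 154: 1455, 158: 1304, 162: 960, 166: 1234, 170: 177, 174: 1176}
y {90: 0, 95: 0, 100: 0, 105: 0, 110: 0, 115: 0, 120: 0, 125: 0, 130: 0, 135: 0, 140: 0, 145: 0, 150: 0, 155: 0, 160: 0, 165: 0, 170: 0, 175: 0, 180: 4, 185: 75, 190: 234, 195: 6707, 200: 490, 205: 134, 210: 138, 215: 1021, 220: 1191, 225: 1063, 230: 829, 235: 1599, 240: 11, 245: 0, 250: 0}
scene 246
z {90: 0, 94: 0, 98: 0, 102: 1, 106: 4, 110: 3, 114: 7, 118: 10, 122: 5, 126: 3, 130: 6, 134: 9, 138: 7, 142: 8, 146: 5, 150: 11, 154: 5, 158: 6, 162: 8, 166: 129, 170: 9, 174: 7}
y {90: 0, 95: 0, 100: 0, 105: 0, 110: 0, 115: 0, 120: 0, 125: 0, 130: 0, 135: 0, 140: 0, 145: 82, 150: 17, 155: 16, 160: 21, 165: 14, 170: 20, 175: 12, 180: 13, 185: 11, 190: 16, 195: 5, 200: 7, 205: 11, 210: 1, 215: 0, 220: 0, 225: 0, 230: 0, 235: 0, 240: 0, 245: 0, 250: 0}
under face plane [-0.0187 -1.4572  0.1074] [0.6248 0.1957 0.1045] [0.6566 0.197  0.1101]
shackle [0.6177 0.225  0.1202] [0.6652 0.2407 0.178 ]
```

Run:
```python
from h import *
z=np.load('w4.npz');P=cloud('wrist',z['d'],z['T'])
for a,b in ((.59,.622),(.660,.692)):
    q=P[(P[...,0]>a)&(P[...,0]<b)&(abs(P[...,1]-.173)<.05)&(P[...,2]>.09)&(P[...,2]<.2)]
    for y in np.arange(.125,.22,.01):
        s=q[abs(q[:,1]-y)<.005]
        if len(s)>3: print(round(y,3),len(s),'zmin',np.percentile(s[:,2],2).round(4),'x',s[:,0].min().round(4),s[:,0].max().round(4))
    print()
```

```text
0.175 35 zmin 0.1184 x 0.612 0.621
0.185 390 zmin 0.1198 x 0.603 0.622
0.195 2060 zmin 0.137 x 0.59 0.622
0.205 2835 zmin 0.1485 x 0.5916 0.622
0.215 3172 zmin 0.1593 x 0.59 0.6219

0.175 72 zmin 0.1187 x 0.6602 0.6696
0.185 426 zmin 0.1221 x 0.66 0.6896
0.195 2476 zmin 0.1402 x 0.66 0.6919
0.205 3070 zmin 0.1493 x 0.66 0.692
0.215 3078 zmin 0.1629 x 0.66 0.692
```

The lowest visible finger edge will end up about level with the board tops, so the last millimetres have to be slow. I'll lower most of the way first.

```bash
python3 -m jog '[{"rotation":[0,0,0],"translation":[1,1,-15],"grip":20},{"rotation":[0,0,0],"translation":[1.5,1.5,-35],"grip":20},{"rotation":[0,0,0],"translation":[1.5,1.5,-50],"grip":20},{"rotation":[0,0,0],"translation":[1.5,1.5,-60],"grip":20},{"rotation":[0,0,0],"translation":[1.5,1.5,-68],"grip":20},{"rotation":[0,0,0],"translation":[1.5,1.5,-73],"grip":20},{"rotation":[0,0,0],"translation":[1.5,1.5,-76],"grip":20},{"rotation":[0,0,0],"translation":[1.5,1.5,-76],"grip":20}]' 60
python3 -m jog '[{"rotation":[0,0,0],"translation":[0,0,-1],"grip":20},{"rotation":[0,0,0],"translation":[0,0,-2],"grip":20},{"rotation":[0,0,0],"translation":[0,0,-2],"grip":20}]' 60
python3 -m jog '[{"rotation":[0,0,0],"translation":[0,0,-1],"grip":20},{"rotation":[0,0,0],"translation":[0,0,-1],"grip":20}]' 60
```

```text
time: 9.55
ee_pos: [0.642, 0.169, 0.0428]
tcp_rot: [-179.9, 35.0, 88.4]
wrist_force: [0.9, 0.1, -3.5]
opening: 0.0312
grasp_force: 60.2
time: 9.85
ee_pos: [0.6421, 0.1691, 0.0413]
tcp_rot: [-179.9, 35.0, 88.4]
wrist_force: [-0.5, 1.3, -1.7]
opening: 0.0314
grasp_force: 61.8
time: 10.05
ee_pos: [0.6422, 0.1691, 0.0409]
tcp_rot: [-180.0, 35.0, 88.4]
wrist_force: [-1.3, 0.8, 4.3]
opening: 0.0312
grasp_force: 65.9
```

```bash
python3 -m jog '[{"rotation":[0,0,0],"translation":[0,0,0],"grip":33},{"rotation":[0,0,0],"translation":[0,0,0],"grip":35},{"rotation":[0,0,0],"translation":[0,0,0],"grip":38},{"rotation":[0,0,0],"translation":[0,0,0],"grip":45},{"rotation":[0,0,0],"translation":[0,0,1],"grip":52},{"rotation":[0,0,0],"translation":[0,0,2],"grip":60},{"rotation":[0,0,0],"translation":[0,0,2],"grip":60},{"rotation":[0,0,0],"translation":[0,0,2],"grip":60}]' 60
python3 - <<'E'
from h import *
p,d,T=shot("wrist"); np.savez('w5.npz',p=p,d=d,T=T);P=cloud('wrist',d,T)
q=P[(abs(P[...,0]-.642)<.03)&(P[...,1]>.22)&(P[...,1]<.27)&(P[...,2]>.025)&(P[...,2]<.1)];print('shackle',q.min(0).round(4),q.max(0).round(4))
G=R.from_euler('xyz',readout.get_obs()["tcp_rot"],degrees=True).as_matrix();print((-G[:,2]).round(3))
E
```

```text
time: 10.85
ee_pos: [0.6419, 0.169, 0.0417]
tcp_rot: [-179.9, 35.0, 88.4]
wrist_force: [-0.1, 0.6, -0.7]
opening: 0.06
grasp_force: 0.0
shackle [0.612  0.22   0.0392] [0.672  0.2428 0.1   ]
[0.018 0.573 0.819]
```

```bash
python3 -m jog '[{"rotation":[0,0,0],"translation":[0,8,12],"grip":60},{"rotation":[0,0,0],"translation":[1,20,29],"grip":60},{"rotation":[0,0,0],"translation":[2,40,57],"grip":70},{"rotation":[0,0,0],"translation":[3,63,90],"grip":85},{"rotation":[0,0,0],"translation":[3,86,125],"grip":85},{"rotation":[0,0,0],"translation":[3,90,165],"grip":85},{"rotation":[0,0,0],"translation":[3,90,165],"grip":85}]'
python3 - <<'E'
from h import *
import m
p,d,T=shot("wrist"); np.savez('w6.npz',p=p,d=d,T=T);P=cloud('wrist',d,T)
m.rect(P,0,(.642,.173),.05,.082,.092,'lock top side');m.rect(P,0,(.642,.173),.085,.05,.078,'mid')
q=P[(abs(P[...,0]-.642)<.014)&(abs(P[...,1]-.173)<.024)&(P[...,2]>.08)&(P[...,2]<.1)]
A=np.c_[q[:,:2]-q[:,:2].mean(0),np.ones(len(q))];print('top plane',np.linalg.lstsq(A,q[:,2],rcond=None)[0].round(4))
q=P[(abs(P[...,0]-.642)<.03)&(P[...,1]>.22)&(P[...,1]<.27)&(P[...,2]>.03)&(P[...,2]<.1)];print('shackle',q.min(0).round(4),q.max(0).round(4))
save(p,'w6.png')
p2,d2,T2=shot("scene");save(np.hstack([p,cv2.resize(p2[130:250,240:336],(307,384))]),'c6.png',.95)
E
```

```text
time: 11.6
ee_pos: [0.6454, 0.2604, 0.2119]
tcp_rot: [179.6, 34.8, 88.2]
wrist_force: [-0.2, -0.6, 0.1]
opening: 0.0855
grasp_force: 0.0
lock top side 1169 [641.6 177.5] [51.8 32. ] 88.4 zmed 0.0871
mid 1110 [642.8 187.9] [109.4  59.6] 88.0 zmed 0.0663
top plane [-0.009   0.0017  0.0872]
shackle [0.6384 0.22   0.0429] [0.6472 0.2426 0.0791]
```

View pics/c6.png

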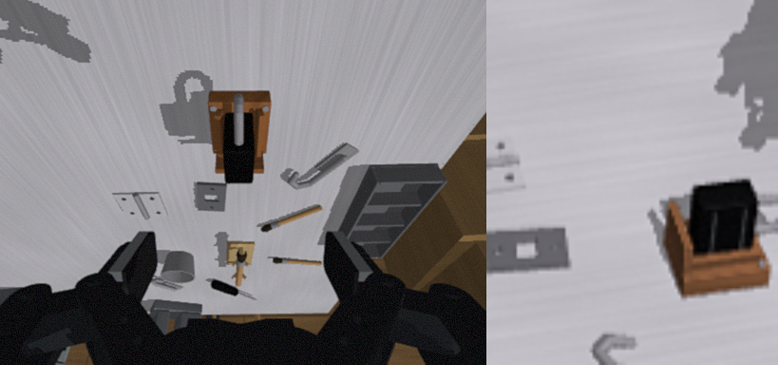

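Step 1 is done: the padlock lies in the cradle with its top at 87 mm, level, and the shackle over the open end (crop (240,135)). Next I'll look at the brush on the rest (crop (240,255)) and the pot (178,265).

```bash
python3 -m jog '[{"rotation":[5,0,0],"translation":[0,-10,35],"grip":85},{"rotation":[10,0,0],"translation":[-10,-45,60],"grip":85},{"rotation":[15,0,0],"translation":[-20,-90,68],"grip":85},{"rotation":[20,0,0],"translation":[-30,-135,68],"grip":85},{"rotation":[25,0,0],"translation":[-40,-180,68],"grip":85},{"rotation":[30,0,0],"translation":[-50,-225,68],"grip":85},{"rotation":[35,0,0],"translation":[-58,-270,68],"grip":85},{"rotation":[35,0,0],"translation":[-66,-315,68],"grip":85},{"rotation":[35,0,0],"translation":[-75,-360,68],"grip":85},{"rotation":[35,0,0],"translation":[-75,-410,68],"grip":85},{"rotation":[35,0,0],"translation":[-75,-410,68],"grip":85},{"rotation":[35,0,0],"translation":[-75,-410,68],"grip":85},{"rotation":[35,0,0],"translation":[-75,-410,68],"grip":85}]'
cat > b.py <<'E'
from h import *
import m
def rep(n,d,T,p):
    P=cloud(n,d,T)
    m.rect(P,0,(.49,-.235),.065,.042,.056,'pot rim'); m.rect(P,0,(.634,-.2),.1,.004,.012,'rest base'); 
    k=(np.hypot(P[...,0]-.634,P[...,1]+.2)<.13)&(P[...,2]>.046)&(P[...,2]<.062); m.rect(P,0,(.634,-.2),.13,.0505,.062,'brush')
    q=P[(np.hypot(P[...,0]-.634,P[...,1]+.2)<.13)&(P[...,2]>.0495)&(P[...,2]<.065)]
    for y in np.arange(-.31,-.09,.01):
        s=q[abs(q[:,1]-y)<.005]
        if len(s)>3: print(round(y,3),'x',s[:,0].mean().round(4),'w',np.ptp(s[:,0]).round(4),'ztop',np.percentile(s[:,2],95).round(4))
E
python3 - <<'E'
from h import *
import b
o=readout.get_obs(); print(o['q'].round(1))
p,d,T=shot("wrist"); np.savez('w7.npz',p=p,d=d,T=T); save(p,'w7.png',1.4); b.rep("wrist",d,T,p)
E
```

```text
time: 13.0
ee_pos: [0.5694, -0.1505, 0.2737]
tcp_rot: [-178.9, -0.0, 88.7]
wrist_force: [0.0, 1.4, -0.4]
opening: 0.0849
grasp_force: 0.0
[-14.7  13.   23.9 102.   -0.2  76.6]
pot rim 629 [ 490.6 -229.7] [76.9 76.1] 58.7 zmed 0.0486
rest base 2107 [ 663.5 -213.8] [110.1 125.5] 85.9 zmed 0.0073
brush 837 [ 573.3 -197.3] [178.2 130.7] 83.9 zmed 0.0516
-0.29 x 0.625 w 0.0095 ztop 0.0519
-0.28 x 0.6258 w 0.0106 ztop 0.0517
-0.27 x 0.6265 w 0.0095 ztop 0.0516
-0.26 x 0.6224 w 0.1145 ztop 0.0517
-0.25 x 0.6181 w 0.1128 ztop 0.0519
-0.24 x 0.6154 w 0.1095 ztop 0.0522
-0.23 x 0.6128 w 0.1074 ztop 0.0519
-0.22 x 0.6186 w 0.109 ztop 0.0521
-0.21 x 0.6142 w 0.117 ztop 0.0516
-0.2 x 0.6126 w 0.1316 ztop 0.0521
-0.19 x 0.6299 w 0.1312 ztop 0.0522
-0.18 x 0.6332 w 0.0101 ztop 0.0519
-0.17 x 0.6338 w 0.0149 ztop 0.0534
-0.16 x 0.6344 w 0.0147 ztop 0.0538
-0.15 x 0.6354 w 0.0139 ztop 0.0534
-0.14 x 0.6362 w 0.0158 ztop 0.0542
-0.13 x 0.6365 w 0.0181 ztop 0.0556
-0.12 x 0.6372 w 0.0157 ztop 0.0538
-0.11 x 0.6391 w 0.006 ztop 0.0508
```

View pics/w7.png

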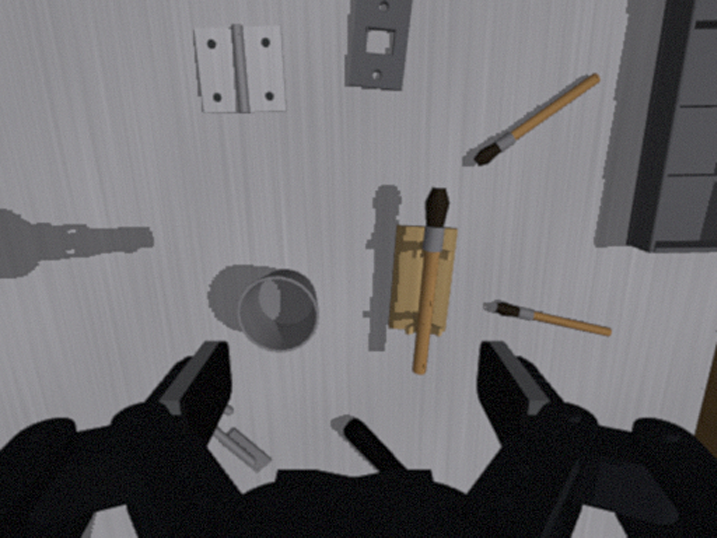

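Run:
```python
from h import *
z=np.load('w7.npz');P=cloud('wrist',z['d'],z['T'])
X=P[...,0]-(.6325+.075*(P[...,1]+.19))
q=P[(abs(X)<.013)&(P[...,1]>-.33)&(P[...,1]<-.08)&(P[...,2]>.036)&(P[...,2]<.065)]
h=q[(q[:,1]<-.17)&(q[:,2]>.048)]; s,c=np.polyfit(h[:,1],h[:,0],1); print('axis x=',s.round(4),'*y+',c.round(4),'yaw',-np.degrees(np.arctan(s)).round(2))
u=np.array([s,1,0])/np.hypot(s,1); t=q[:,1]; print('y ends',np.percentile(q[:,1],[0,.5,99.5,100]).round(4))
b=P[(np.hypot(P[...,0]-.634,P[...,1]+.2)<.07)&(P[...,2]>.004)&(P[...,2]<.012)];r=cv2.minAreaRect((b[:,:2]*1000).astype(np.float32));print('base',r)
# loose brushes length by depth/colour mask
p=z['p'].astype(int); w=P[(P[...,2]<.03)&(p[...,0]-p[...,2]>50)&(P[...,0]>.66)]; 
save(z['p'][30:285,255:450],'crop_brush.png',2.3)
S=np.load('scene.npz');Q=cloud('scene',S['d'],S['T'])
q=Q[(abs(Q[...,0]-(.6325+.075*(Q[...,1]+.19)))<.013)&(Q[...,1]>-.33)&(Q[...,1]<-.08)&(Q[...,2]>.04)&(Q[...,2]<.065)];print('scene',q[:,1].min().round(4),q[:,1].max().round(4),np.percentile(q[:,2],95).round(4))
```

```text
axis x= 0.073 *y+ 0.6461 yaw -4.17
y ends [-0.2935 -0.2915 -0.1149 -0.1146]
base ((630.9549560546875, -210.8345184326172), (108.87054443359375, 60.01787185668945), 85.794189453125)
scene -0.2938 -0.1163 0.0524
```

View pics/crop_brush.png

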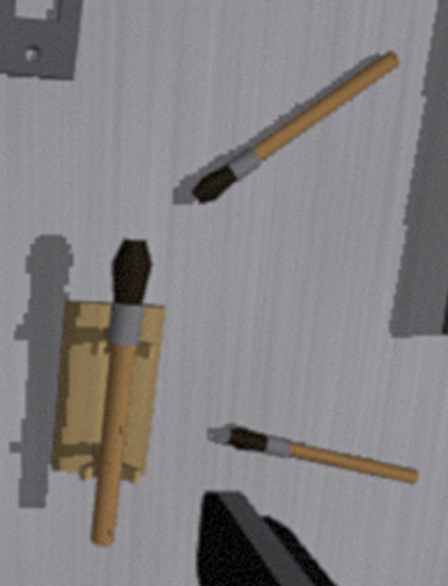

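The brush on the rest (crop (120,390)) is clearly the largest. The two loose ones at (295,125) and (320,455) are smaller look-alikes. I'll grasp the one on the rest, between the notches.

Run:
```python
from h import *
G=frame(-4.2,25); g=np.array([.6309,-.2095,.045])+.02*G[:,2]
go(g-.08*G[:,2],G,tag='pre'); go(g,G,tag='grasp'); print(g, (.08*G[:,2]).round(4))
```

```text
pre rot [24.9 -2.3 -3.1] | 25.2 trans [  59.4  -84.7 -174.7]
grasp rot [24.9 -2.3 -3.1] | 25.2 trans [  61.9  -51.  -247.2]
[ 0.63151904 -0.20107033  0.02687384] [ 0.0025  0.0337 -0.0725]
```

```bash
python3 -m jog '[{"rotation":[8,-0.7,-1],"translation":[20,-28,-30],"grip":70},{"rotation":[16,-1.5,-2],"translation":[40,-56,-65],"grip":50},{"rotation":[24.9,-2.3,-3.1],"translation":[59.4,-84.7,-110],"grip":50},{"rotation":[24.9,-2.3,-3.1],"translation":[59.4,-84.7,-150],"grip":50},{"rotation":[24.9,-2.3,-3.1],"translation":[59.4,-84.7,-174.7],"grip":50},{"rotation":[24.9,-2.3,-3.1],"translation":[59.4,-84.7,-174.7],"grip":50},{"rotation":[24.9,-2.3,-3.1],"translation":[59.4,-84.7,-174.7],"grip":50},{"rotation":[24.9,-2.3,-3.1],"translation":[59.4,-84.7,-174.7],"grip":50}]'
python3 - <<'E'
from h import *
G=frame(-4.2,25); g=np.array([.6309,-.2095,.045])+.02*G[:,2]
go(g,G,tag='grasp')
p,d,T=shot("wrist");P=cloud('wrist',d,T)
q=P[(abs(P[...,0]-(.6461+.073*P[...,1]))<.013)&(P[...,1]>-.33)&(P[...,1]<-.08)&(P[...,2]>.048)&(P[...,2]<.065)]
h=q[q[:,1]<-.17]; s,c=np.polyfit(h[:,1],h[:,0],1); print(len(h),s,c,s*-.2095+c,q[:,1].min(),q[:,1].max(),np.percentile(h[:,2],95))
E
```

```text
time: 13.85
ee_pos: [0.6304, -0.235, 0.1034]
tcp_rot: [179.7, -24.9, 86.0]
wrist_force: [0.2, 0.6, -0.0]
opening: 0.0499
grasp_force: 0.0
grasp rot [ 0.2  0.3 -0. ] | 0.3 trans [  1.1  33.9 -76.5]
2957 0.07586597414384884 0.6472368191504341 0.6313428975672978 -0.2937998060659023 -0.1143928585277579 0.051923960415107405
```

```bash
python3 -m jog '[{"rotation":[0,0,0],"translation":[0.5,11,-25],"grip":50},{"rotation":[0,0,0],"translation":[1,22,-50],"grip":50},{"rotation":[0,0,0],"translation":[1.5,30,-68],"grip":50},{"rotation":[0,0,0],"translation":[1.5,34,-76.5],"grip":50},{"rotation":[0,0,0],"translation":[1.5,34,-76.5],"grip":40},{"rotation":[0,0,0],"translation":[1.5,34,-76.5],"grip":25},{"rotation":[0,0,0],"translation":[1.5,34,-76.5],"grip":14},{"rotation":[0,0,0],"translation":[1.5,34,-76.5],"grip":5},{"rotation":[0,0,0],"translation":[1.5,34,-76.5],"grip":5},{"rotation":[0,0,0],"translation":[1.5,34,-76.5],"grip":5},{"rotation":[0,0,0],"translation":[1.5,34,-76.5],"grip":5}]' 50
python3 - <<'E'
from h import *
o=readout.get_obs(); print(o['ee_pos'],o['tcp_rot'])
E
```

```text
time: 15.0
ee_pos: [0.6325, -0.2025, 0.0257]
tcp_rot: [179.6, -24.9, 85.9]
wrist_force: [5.2, -0.2, 4.9]
opening: 0.0125
grasp_force: 48.7
[ 0.63249564 -0.20253333  0.02574182] [179.60788396 -24.91403087  85.88384417]
```

Gripped. Next I'll lift straight up and look at the brush in hand.

```bash
python3 -m jog '[{"rotation":[0,0,0],"translation":[0,0,10],"grip":5},{"rotation":[0,0,0],"translation":[0,0,30],"grip":5},{"rotation":[0,0,0],"translation":[0,0,60],"grip":5},{"rotation":[0,0,0],"translation":[0,0,95],"grip":5},{"rotation":[0,0,0],"translation":[0,0,120],"grip":5},{"rotation":[0,0,0],"translation":[0,0,120],"grip":5},{"rotation":[0,0,0],"translation":[0,0,120],"grip":5}]' 50
python3 - <<'E'
from h import *
o=readout.get_obs()
p,d,T=shot("wrist"); np.savez('w8.npz',p=p,d=d,T=T);P=cloud('wrist',d,T)
q=P[(abs(P[...,0]-(.6461+.073*P[...,1]))<.02)&(P[...,1]>-.33)&(P[...,1]<-.08)&(P[...,2]>.13)&(P[...,2]<.2)]
for y in np.arange(-.29,-.1,.015):
    s=q[abs(q[:,1]-y)<.004]
    if len(s)>5: print(round(y,3),s[:,0].mean().round(4),np.percentile(s[:,2],95).round(4))
print('tip',q[:,1].max())
Gt=R.from_euler('xyz',o["tcp_rot"],degrees=True).as_matrix(); c=np.array(o['ee_pos'])
G0=R.from_euler('xyz',[179.6,-24.91,85.88],degrees=True).as_matrix();c0=np.array([.6325,-.2025,.0257])
h=np.array([.073,.997,0]);tip0=np.array([.6313,-.2035,.045])+.088*h; tl=G0.T@(tip0-c0)
ax=np.cross(h,[0,0,1]); D=R.from_rotvec(-60*ax,degrees=True).as_matrix(); Rt=D@G0
t=np.array([.4906,-.2265,.028]); pos=t-Rt@tl
for k in (.0,.085): go(pos+[0,0,k],Rt,o,f'dip+{k}')
E
```

```text
time: 15.7
ee_pos: [0.6309, -0.2021, 0.1443]
tcp_rot: [179.8, -24.9, 85.8]
wrist_force: [-0.8, 0.3, -0.8]
opening: 0.0125
grasp_force: 48.7
-0.23 0.6284 0.1856
-0.215 0.6316 0.1993
-0.2 0.6295 0.1727
-0.185 0.6315 0.1703
-0.17 0.6327 0.1719
-0.155 0.6338 0.1723
-0.14 0.635 0.1724
-0.125 0.6356 0.1736
tip -0.11360116234583058
dip+0.0 rot [-59.8   4.2   0.1] | 60.0 trans [-143.6  -84.5  -50.8]
dip+0.085 rot [-59.8   4.2   0.1] | 60.0 trans [-143.6  -84.5   34.2]
```

```bash
python3 -m jog '[{"rotation":[-7.5,0.5,0],"translation":[-15,-10,15],"grip":5},{"rotation":[-15,1.1,0],"translation":[-33,-20,34],"grip":5},{"rotation":[-22.4,1.6,0],"translation":[-52,-31,34],"grip":5},{"rotation":[-29.9,2.1,0],"translation":[-71,-42,34],"grip":5},{"rotation":[-37.4,2.6,0],"translation":[-90,-53,34],"grip":5},{"rotation":[-44.9,3.2,0],"translation":[-108,-64,34],"grip":5},{"rotation":[-52.3,3.7,0],"translation":[-126,-75,34],"grip":5},{"rotation":[-59.8,4.2,0.1],"translation":[-143.6,-84.5,34],"grip":5},{"rotation":[-59.8,4.2,0.1],"translation":[-143.6,-84.5,34],"grip":5},{"rotation":[-59.8,4.2,0.1],"translation":[-143.6,-84.5,34],"grip":5},{"rotation":[-59.8,4.2,0.1],"translation":[-143.6,-84.5,34],"grip":5}]' 50
python3 - <<'E'
from h import *
o=readout.get_obs(); print(o['q'].round(1))
p,d,T=shot("wrist"); np.savez('w9.npz',p=p,d=d,T=T)
p2,d2,T2=shot("scene"); np.savez('s9.npz',p=p2,d=d2,T=T2)
Gt=R.from_euler('xyz',o["tcp_rot"],degrees=True).as_matrix(); c=np.array(o['ee_pos'])
G0=R.from_euler('xyz',[179.6,-24.91,85.88],degrees=True).as_matrix();c0=np.array([.6325,-.2025,.0257])
h=np.array([.073,.997,0]);tl=G0.T@(np.array([.6313,-.2035,.045])+.088*h-c0); print('tip expect',(c+Gt@tl).round(4))
for n,D,TT in (("wrist",d,T),("scene",d2,T2)):
    P=cloud(n,D,TT); q=P[(abs(P[...,0]-.49)<.03)&(abs(P[...,1]+.227)<.03)&(P[...,2]>.08)&(P[...,2]<.15)]
    if len(q): i=q[:,2]<q[:,2].min()+.006; print(n,len(q),'low',q[i].mean(0).round(4))
    q=P[(np.hypot(P[...,0]-.49,P[...,1]+.23)<.055)&(P[...,2]>.042)&(P[...,2]<.056)]
    print('rim',len(q),q.min(0).round(4),q.max(0).round(4))
    print([(np.round(m_["uv"]).tolist(),round(m_["confidence"],2)) for m_ in spotter.mark_of(n,"brush_tip")])
E
```

```text
time: 16.85
ee_pos: [0.488, -0.2863, 0.1778]
tcp_rot: [179.7, 34.9, 85.8]
wrist_force: [0.2, -0.5, -1.2]
opening: 0.0128
grasp_force: 48.8
[-13.9  -3.2  -9.9  76.2 -34.2  77.9]
tip expect [ 0.4913 -0.226   0.1125]
wrist 2935 low [ 0.4922 -0.2218  0.1155]
rim 1612 [ 0.4522 -0.2669  0.042 ] [ 0.5291 -0.2119  0.0514]
[([251.0, 77.0], 0.69)]
scene 100 low [ 0.4984 -0.2285  0.1138]
rim 139 [ 0.4535 -0.2674  0.042 ] [ 0.5317 -0.1934  0.0522]
[([162.0, 172.0], 0.79), ([163.0, 259.0], 0.66), ([222.0, 238.0], 0.54)]
```

The tip is over the pot, as planned. Dip, hold, then come up.

```bash
python3 -m jog '[{"rotation":[0,0,0],"translation":[0,0,-20],"grip":5},{"rotation":[0,0,0],"translation":[0,0,-45],"grip":5},{"rotation":[0,0,0],"translation":[0,0,-62],"grip":5},{"rotation":[0,0,0],"translation":[0,0,-75],"grip":5},{"rotation":[0,0,0],"translation":[0,0,-84],"grip":5},{"rotation":[0,0,0],"translation":[0,0,-84],"grip":5},{"rotation":[0,0,0],"translation":[0,0,-84],"grip":5},{"rotation":[0,0,0],"translation":[0,0,-84],"grip":5},{"rotation":[0,0,0],"translation":[0,0,-84],"grip":5}]' 50
python3 - <<'E'
from h import *
o=readout.get_obs()
Gt=R.from_euler('xyz',o["tcp_rot"],degrees=True).as_matrix(); c=np.array(o['ee_pos'])
G0=R.from_euler('xyz',[179.6,-24.91,85.88],degrees=True).as_matrix();c0=np.array([.6325,-.2025,.0257])
h=np.array([.073,.997,0]);tl=G0.T@(np.array([.6313,-.2035,.045])+.088*h-c0); print('tip',(c+Gt@tl).round(4))
E
python3 -m jog '[{"rotation":[0,0,0],"translation":[0,0,0],"grip":5},{"rotation":[0,0,0],"translation":[0,0,15],"grip":5},{"rotation":[0,0,0],"translation":[0,0,40],"grip":5},{"rotation":[0,0,0],"translation":[0,0,70],"grip":5},{"rotation":[0,0,0],"translation":[0,0,84],"grip":5},{"rotation":[0,0,0],"translation":[0,0,84],"grip":5}]' 50
python3 - <<'E'
from h import *
go([.6313,-.2022,.1457],R.from_euler('xyz',[179.6,-24.91,85.88],degrees=True).as_matrix(),tag='back over rest')
E
```

```text
time: 17.95
ee_pos: [0.4877, -0.2863, 0.0945]
tcp_rot: [179.7, 35.0, 85.8]
wrist_force: [-0.4, 0.1, -0.9]
opening: 0.0122
grasp_force: 48.8
tip [ 0.491  -0.2262  0.029 ]
time: 18.55
ee_pos: [0.4883, -0.2865, 0.1806]
tcp_rot: [179.4, 35.0, 85.7]
wrist_force: [-0.6, -0.1, -0.4]
opening: 0.0123
grasp_force: 48.8
back over rest rot [59.8 -4.2  0.1] | 59.9 trans [143.   84.3 -34.9]
```

```bash
python3 -m jog '[{"rotation":[7.5,-0.5,0],"translation":[15,9,5],"grip":5},{"rotation":[15,-1.1,0],"translation":[33,20,5],"grip":5},{"rotation":[22.4,-1.6,0],"translation":[52,31,5],"grip":5},{"rotation":[29.9,-2.1,0],"translation":[71,42,5],"grip":5},{"rotation":[37.4,-2.6,0],"translation":[90,53,5],"grip":5},{"rotation":[44.9,-3.2,0],"translation":[108,64,5],"grip":5},{"rotation":[52.3,-3.7,0],"translation":[126,75,0],"grip":5},{"rotation":[59.8,-4.2,-0.1],"translation":[143.6,84.5,-15],"grip":5},{"rotation":[59.8,-4.2,-0.1],"translation":[143.6,84.5,-34],"grip":5},{"rotation":[59.8,-4.2,-0.1],"translation":[143.6,84.5,-65],"grip":5},{"rotation":[59.8,-4.2,-0.1],"translation":[143.6,84.5,-95],"grip":5},{"rotation":[59.8,-4.2,-0.1],"translation":[143.6,84.5,-120],"grip":5},{"rotation":[59.8,-4.2,-0.1],"translation":[143.6,84.5,-120],"grip":5},{"rotation":[59.8,-4.2,-0.1],"translation":[143.6,84.5,-120],"grip":5}]' 50
python3 - <<'E'
from h import *
o=readout.get_obs(); go([.6320,-.2024,.0262],R.from_euler('xyz',[179.6,-24.91,85.88],degrees=True).as_matrix(),o,tag='final')
p,d,T=shot("wrist");P=cloud('wrist',d,T);print('dz',o['ee_pos'][2]-.0257)
q=P[(abs(P[...,0]-(.6461+.073*P[...,1]))<.015)&(P[...,1]>-.2)&(P[...,1]<-.08)&(P[...,2]>.075)&(P[...,2]<.12)]
for y in (-.185,-.17,-.155,-.14,-.125):
    s=q[abs(q[:,1]-y)<.004]; print(y,s[:,0].mean().round(4),(.6461+.073*y).__round__(4),np.percentile(s[:,2],95).round(4))
print('tip',q[:,1].max().round(4))
E
```

```text
time: 19.95
ee_pos: [0.6303, -0.2014, 0.0571]
tcp_rot: [-180.0, -25.0, 85.7]
wrist_force: [0.3, -0.2, 0.4]
opening: 0.0125
grasp_force: 49.0
final rot [-0.1 -0.4 -0. ] | 0.4 trans [  1.7  -1.  -30.9]
dz 0.03140889543092336
-0.185 0.6309 0.6326 0.083
-0.17 0.6322 0.6337 0.0846
-0.155 0.6332 0.6348 0.085
-0.14 0.6345 0.6359 0.0852
-0.125 0.6351 0.637 0.0866
tip -0.1131
```

```bash
python3 -m jog '[{"rotation":[0,0,0],"translation":[1.5,-1,-12],"grip":5},{"rotation":[0,0,0],"translation":[1.5,-1,-22],"grip":5},{"rotation":[0,0,0],"translation":[1.5,-1,-28],"grip":5},{"rotation":[0,0,0],"translation":[1.5,-1,-31],"grip":5},{"rotation":[0,0,0],"translation":[1.5,-1,-31],"grip":5},{"rotation":[0,0,0],"translation":[1.5,-1,-31],"grip":14},{"rotation":[0,0,0],"translation":[1.5,-1,-31],"grip":18},{"rotation":[0,0,0],"translation":[1.5,-1,-31],"grip":30},{"rotation":[0,0,0],"translation":[1.5,-1,-31],"grip":50},{"rotation":[0,0,0],"translation":[1.5,-1,-31],"grip":50},{"rotation":[0,0,0],"translation":[1.5,-1,-31],"grip":50},{"rotation":[0,0,0],"translation":[0.8,-10,-12],"grip":50},{"rotation":[0,0,0],"translation":[0,-20,10],"grip":50},{"rotation":[0,0,0],"translation":[-1,-35,45],"grip":50},{"rotation":[0,0,0],"translation":[-2,-50,80],"grip":50},{"rotation":[-8,0,0],"translation":[-30,-40,130],"grip":50},{"rotation":[-16,0,0],"translation":[-50,0,170],"grip":50},{"rotation":[-25,0,0],"translation":[-60,45,210],"grip":50},{"rotation":[-25,0,0],"translation":[-60,50,215],"grip":50},{"rotation":[-25,0,0],"translation":[-60,50,215],"grip":50}]' 50
python3 - <<'E'
from h import *
import m
p,d,T=shot("wrist");P=cloud('wrist',d,T)
q=P[(abs(P[...,0]-(.6461+.073*P[...,1]))<.013)&(P[...,1]>-.33)&(P[...,1]<-.08)&(P[...,2]>.036)&(P[...,2]<.065)]
h=q[(q[:,1]<-.17)&(q[:,2]>.048)]; s,c=np.polyfit(h[:,1],h[:,0],1); print('axis',s.round(4),c.round(4),'at origin x',(s*-.2035+c).round(4),'ends',q[:,1].min().round(4),q[:,1].max().round(4),'z',np.percentile(h[:,2],95).round(4))
m.rect(P,0,(.49,-.235),.065,.042,.056,'pot rim')
p2,d2,T2=shot("scene"); Q=cloud('scene',d2,T2); m.rect(Q,0,(.642,.173),.05,.080,.094,'lock')
save(np.hstack([p,cv2.resize(p2[100:300,60:360],(576,384))]),'c10.png',.72)
E
```

```text
time: 22.0
ee_pos: [0.5709, -0.1482, 0.2784]
tcp_rot: [177.7, 0.1, 86.4]
wrist_force: [0.0, -0.1, 1.0]
opening: 0.0499
grasp_force: 0.0
axis 0.0756 0.6467 at origin x 0.6313 ends -0.293 -0.1147 z 0.0518
pot rim 466 [ 491.2 -225.9] [70.1 76.3] 79.9 zmed 0.0487
lock 187 [644.6 174. ] [51.3 33.2] 89.3 zmed 0.0858
```

View pics/c10.png

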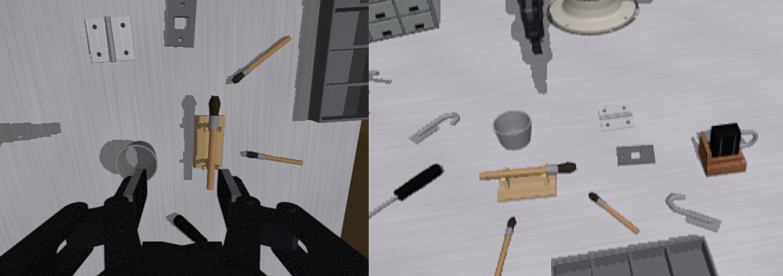

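The brush lies in both notches at its original pose (left (212,140)). The pot stands at (137,160), and the padlock lies in the cradle (right (725,145)). The robot is clear, so I'll hand in.

```bash
python3 -c "
from workcell import bot
print(bot.job_done())"
```

```text
the job is handed in; nothing more can be done
None
```

I handed the job in at about 22 s: the padlock lies on its narrow side in the cradle with the shackle over the open end, the brush was dipped about 20 mm below the pot's rim and is back in both notches, and the pot is still standing; no verdict came back.

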